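Switch off the charger and move the cordless driver to the tool caddy

TASK

The cordless screwdriver is charged: first turn the charging station's dial to off (its white pointer line at the wide red mark), and only then pull the orange screwdriver up out of the charger's cup. Lower it, metal end down, into the empty compartment of the blue tool caddy without dropping it in, and let go. Leave the dial at off and do not disturb the other things on the bench.

Things in the scene. Friction and masses are not known exactly. Their poses are not given: they have to be found in the camera images.
- charger: Charging station, fixed. Grey case, 50 mm high flat deck (110 mm in x, own y -40 to +115 mm) with the dial; at its -y end an upright black cup, 70 mm square outside, 34 mm square inside, 110 mm high, inner floor 18 mm up. Origin on the bench; cup axis at own y = -75 mm, dial axis at y = +75 mm. The wide red off mark lies from the dial's axis towards own -x (robot side at yaw 0).
- cup_rim (a point): Centre of the charger cup's mouth, 110 mm above the bench; axes as the charger's.
- dial (a joint): Angle of the selector dial, rad: 0 = off (pointer at the wide red mark), growing clockwise seen from above; two thin white marks at 0.70 and 1.40. Starts anywhere from 0.6 to 1.45. Stiff: it stays where it is left, turning takes about 0.04 N m. End stops at -0.12 and 1.52.
- dial_grip (a point): On the dial's vertical axis at grip height, 79 mm above the bench. The grip is a black upright bar 64 mm long, 14 mm wide, 30 mm tall (62 to 92 mm above the bench) on a 54 mm disc. This frame turns with the dial: the bar runs along its x, the pointer end is its -x end.
- dial_pointer (a point): Pointer end of the bar, on its top, 31 mm from the dial's axis; a white line on the bar's top marks this end.
- driver: Cordless screwdriver, 150 mm long, about 0.14 kg, loose, standing metal end down in the charger's cup, its top 58 mm sticking out. Orange body 26 mm square (from 36 to 150 mm); below it a black taper and a flat-ended 20 mm steel chuck. Origin: centre of the chuck's flat end; z runs towards the orange end; x and y are square to its flat sides.
- driver_top (a point): Centre of the driver's orange end, 150 mm from its origin along z.
- caddy: Blue open-topped tool caddy, fixed, 94 mm in x, 183 mm in y, 90 mm high, walls and floor 5 mm. Two 84 x 84 mm compartments side by side along its y; the +y one is full of tool handles (up to 145 mm high), the -y one is empty. Origin on the bench at its middle.
- slot (a point): Centre of the inner floor of the caddy's empty compartment, 5 mm above the bench; axes as the caddy's (compartment 84 mm in x and y, walls 85 mm above this floor).
- remote: Grey remote control lying flat, 160 mm long (x), 45 mm wide, 20 mm high, coloured keys. Bystander; origin under its centre.
- bottle: Green bottle, 64 mm diameter, 190 mm tall. Bystander; origin under its centre.
- speaker: Black cylindrical portable speaker lying down, 170 mm long (x), 110 mm diameter, 141 mm high over its handle. Bystander; origin under its centre.
- spool: White plastic spool, 64 mm diameter, 58 mm tall. Bystander; origin under its centre.
- board: Green circuit board lying flat, 70 x 100 mm, 16 mm high over its parts. Bystander; origin under its centre.
- marker: White marker with a blue cap lying flat, 142 mm long (x), 16 mm thick. Bystander; origin under its middle.
- screwdriver: Ordinary red-handled screwdriver lying flat, 190 mm long (x). Bystander.
There are look-alikes about, which are no part of the job. What is meant by the driver is not purple or turquoise, and is the larger of those in its own colour.

How it is judged:
By the outcome, as a careful person would: the job done as asked, in the order asked, and still so for the second after the job is handed in, with the robot touching nothing.
It also fails if it takes over 56 s, if anything falls off the work surface, if the arm or the gripper's body presses on something with over 40 N, if the wrist force passes 120 N, or if a joint passes its speed limit or range.

ROBOT

A 6-joint arm with a two-finger parallel gripper is mounted at the origin on the work surface. World frame = base frame: x ahead of the robot, y to its left, z up, the work surface at z = 0. Lengths are in m, angles in rad, forces in N, time in s.
With the tool pointing down it reaches from about 0.3 to 0.875 m from the base axis. Payload 6.4 kg.
Tool frame: the origin (TCP) lies midway between the tips of the shut fingers; the grasp point (between the pads) lies 19 mm behind it; z points along the fingers, y is the line along which they close (so a half turn about z gives the same grasp; the last joint's range is limited). The gripper opens to 88 mm and grips with 3 to 60 N. Pads are 18 mm wide; open, the fingers measure 123 mm over their backs; the gripper's body (75 mm by 187 mm) begins 45 mm behind the grasp point.
Start: joints at [-1.398, 0.181, 1.607, -0, 1.354, -0.206], TCP at [0.213, -0.534, 0.239] pointing down, gripper open.
Joint ranges: [-2.99, 2.99], [-0.89, 2.07], [0.3, 2.58], [-1.14, 4.28], [0, 2.63], [-3.12, 3.12]. Speed limits (rad/s): [2.57, 2.57, 3.01, 3.14, 3.14, 3.14].

INTERFACE

Orientations are given as [roll, pitch, yaw] about the fixed x, y, z axes, in that order (R = Rz(yaw) Ry(pitch) Rx(roll)).
In Python, from station import env, jaws, kinematics, monitor, imaging, close_job gives the robot as it stands. The module is installed in compiled form; this text tells all that it offers. Calls block until the motion is done:
- env.move_to(position, orientation): joint-space move of the TCP to a pose.
- env.move_straight(position, rate=0.15, frame=None, threshold=None): straight line of the TCP; frame=None keeps the orientation; rate is the mean speed in m/s. With threshold (N) it stops when the force on the tool has changed by that much, and returns True; else False.
- env.goto_joints(angles): joint-space move.
- jaws.gripper_to(opening, grip_force=None): opening from 0.0 (shut) to 1.0 (fully open); grip_force is the grip in N (None keeps the last); returns when the fingers have stopped.
- env.sleep(seconds).
- kinematics.solve_ik(position, orientation): joint angles nearest the present ones, or None.
- monitor.get_state(): the state.
- imaging.capture(name): name is "scene" or "top" or "wrist"; returns a dict with "color" (400x640x3 uint8, blue, green, red), "intrinsics" (3x3 intrinsics, pixels), "T" (4x4, takes a point from camera to world coordinates). Camera axes: x right, y up, looking along -z (the intrinsics and any distortion apply to the point x, -y, -z); pixel columns grow to the right and rows downward; lengths in m; the calibration is good to about 2 mm. The wrist camera is an equidistant fisheye: a pixel r from the principal point sees the ray r / f radians off the axis. A picture is of the moment at which its call begins. There is no depth.
A pose or a line that the arm cannot do raises env.MotionError and nothing moves.
- close_job(): hands the job in; it is judged then, once.
The state is a dict: "clock": time; "joints": joint angles; "qd": joint speeds; "joint_torque": joint torques, N m; "tool_pos": TCP position; "tcp_rot": TCP orientation; "wrist_force": force on the tool from outside, world axes, zero at the start; "moment": the same for the moment, N m; "grip_width": opening from 0.0 (shut) to 1.0 (fully open); "grasp_force": force on a finger pad.
Only numpy, scipy, OpenCV 4.12 (cv2) and the standard library are available. Lean on these libraries where they do the work, as an engineer would, in place of code of your own. Each camera call takes 0.05 s, during which the arm holds its last target. There are 200 camera calls.

## Working session

There is one attempt and no reset: what is moved stays moved. The work goes in short steps, each a Python script; the robot and the scene stay as the last script left them, time stands still between calls to the robot, and variables do not carry over. Pictures are saved under pics/ and viewed, at most 10 in all, crops included, and the job is handed in when it is done.

```bash
mkdir -p pics; ls
python3 - <<'E'
from station import env,jaws,kinematics,monitor,imaging
import cv2,numpy as np
for n in("scene","top","wrist"):
    c=imaging.capture(n);cv2.imwrite(f"pics/{n}0.png",c["color"]);np.savez(f"{n}0.npz",**c)
    print(n,{k:(np.round(v,3).tolist()) for k,v in c.items() if k!="color"})
s=monitor.get_state();print(s["clock"],s["tcp_rot"],s["tool_pos"])
E
```

```text
pics
scene {'intrinsics': [[502.505, 0.0, 325.159], [0.0, 502.505, 201.558], [0.0, 0.0, 1.0]], 'T': [[0.64, -0.471, 0.606, 1.521], [0.768, 0.373, -0.521, -0.797], [0.019, 0.799, 0.601, 1.018], [0.0, 0.0, 0.0, 1.0]]}
top {'intrinsics': [[397.457, 0.0, 318.703], [0.0, 397.457, 194.304], [0.0, 0.0, 1.0]], 'T': [[0.027, 0.992, -0.125, 0.455], [-1.0, 0.026, -0.012, -0.008], [-0.009, 0.125, 0.992, 1.412], [0.0, 0.0, 0.0, 1.0]]}
wrist {'intrinsics': [[309.707, 0.0, 319.764], [0.0, 309.707, 205.22], [0.0, 0.0, 1.0]], 'T': [[0.37, 0.897, 0.24, 0.274], [-0.929, 0.358, 0.093, -0.51], [-0.002, -0.257, 0.966, 0.385], [0.0, 0.0, 0.0, 1.0]]}
0.15 [-3.14033687e+00 -2.36172436e-04  3.78854722e-01] [ 0.21258874 -0.5338404   0.23804899]
```

View pics/top0.png

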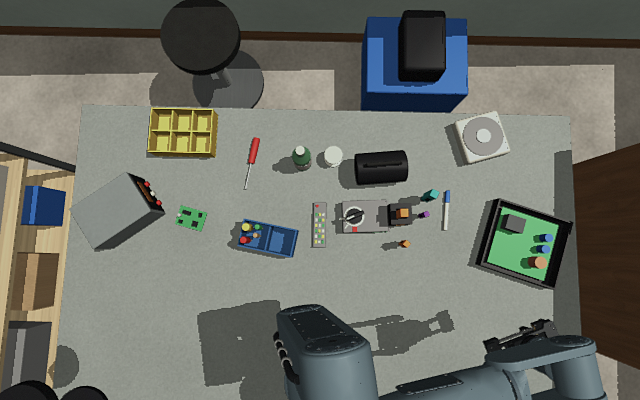

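View pics/scene0.png

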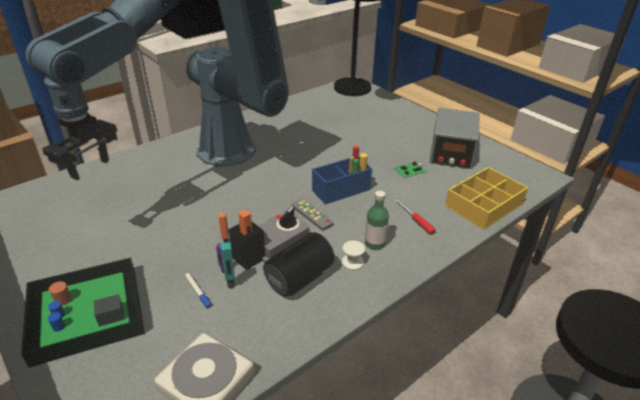

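Top view: charger with the dial at about (353,216), the driver's orange end in the cup at (403,213), and the caddy centred at (267,238) with its empty half on the right at about (283,242). The small orange look-alike is at (405,244), the purple one at (424,214) and the turquoise one at (432,195). In the scene view, the driver is at (245,222) and the look-alike at (224,225). Next I'll take rough positions and zoomed crops.

```bash
cat > h.py <<'E'
import numpy as np,cv2
def ray(c,u,v):
    K,T=c["intrinsics"],c["T"]
    x,y=(u-K[0,2])/K[0,0],(v-K[1,2])/K[1,1]
    if K[0,0]<350:   # fisheye wrist
        r=np.hypot(x,y);s=np.sin(r)/max(r,1e-9);d=np.array([x*s,-y*s,-np.cos(r)])
    else: d=np.array([x,-y,-1.])
    return T[:3,3],T[:3,:3]@d/np.linalg.norm(d)
def onz(c,u,v,z):
    o,d=ray(c,u,v);return o+d*(z-o[2])/d[2]
def tri(*obs):
    A=np.zeros((3,3));b=np.zeros(3);P=[]
    for c,u,v in obs:
        o,d=ray(c,u,v);M=np.eye(3)-np.outer(d,d);A+=M;b+=M@o;P.append((o,M))
    p=np.linalg.solve(A,b);return p,[np.linalg.norm(M@(p-o)) for o,M in P]
def proj(c,p):
    K,T=c["intrinsics"],c["T"];q=T[:3,:3].T@(np.asarray(p)-T[:3,3]);x=np.array([q[0],-q[1],-q[2]])
    if K[0,0]<350:
        h=np.hypot(x[0],x[1]);t=np.arctan2(h,x[2]);w=x[:2]/max(h,1e-9)*t
    else: w=x[:2]/x[2]
    return w*K[0,0]+K[:2,2]
def orange(img,ar=20):
    h=cv2.cvtColor(img,cv2.COLOR_BGR2HSV);m=cv2.inRange(h,(5,140,80),(18,255,255))
    return m,[c for c in cv2.findContours(m,0,2)[0] if cv2.contourArea(c)>ar]
E
python3 - <<'E'
from h import *
t=dict(np.load("top0.npz"));s=dict(np.load("scene0.npz"))
for n,c in(("top",t),("scene",s)):
    for k in orange(c["color"],8)[1]: print(n,cv2.boundingRect(k),cv2.contourArea(k))
print("driver",onz(t,403,213,.168)); print("dial",onz(t,353,216,.092)); print("caddy empty",onz(t,283,242,.09)); print("tri",tri((t,403,213),(s,245,213)))
print("look",onz(t,405,244,.15),onz(t,424,214,.1),onz(t,432,195,.15),"bot",onz(t,302,152,.19))
a=cv2.resize(t["color"][185:265,230:450],None,fx=3.6,fy=3.6,interpolation=2)
b=cv2.resize(s["color"][140:290,170:390],None,fx=2,fy=2,interpolation=2)
o=np.zeros((a.shape[0]+b.shape[0],800,3),np.uint8);o[:a.shape[0],:a.shape[1]]=a;o[a.shape[0]:,:b.shape[1]]=b;cv2.imwrite("pics/crop1.png",o)
E
```

```text
top (402, 240, 7, 7) 19.5
top (396, 210, 3, 8) 8.5
top (400, 208, 9, 9) 46.5
top (137, 182, 13, 19) 13.5
scene (49, 282, 17, 12) 111.0
scene (219, 214, 9, 25) 112.0
scene (239, 210, 13, 25) 187.5
scene (612, 168, 28, 22) 286.5
scene (444, 143, 21, 9) 99.0
driver [ 0.55961437 -0.25766338  0.168     ]
dial [ 0.55156848 -0.10723391  0.092     ]
caddy empty [0.4594996  0.12225879 0.09      ]
tri (array([ 0.55985489, -0.2595144 ,  0.16125958]), [np.float64(0.0005896676450062304), np.float64(0.0005896676450061122)])
look [ 0.46359921 -0.26765488  0.15      ] [ 0.56387304 -0.34043988  0.1       ] [ 0.62117252 -0.3535557   0.15      ] bot [0.74137441 0.06357815 0.19      ]
```

View pics/crop1.png

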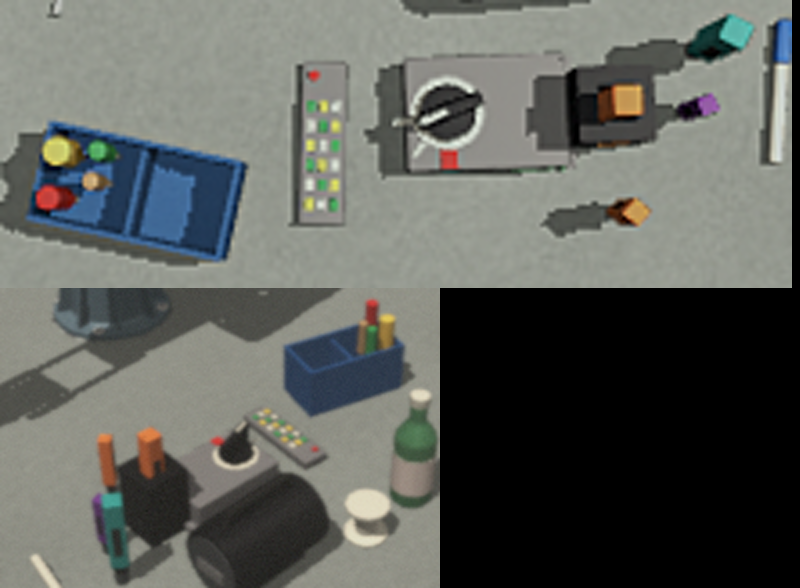

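The crop shows the charger near yaw 0 with the red mark on the robot side. The white pointer is at about (405,123), facing +y and slightly -x, so the dial is around 1.2 rad. The driver's orange end is at (628,100) and the empty compartment at (190,205). Next come close wrist views from two places each.

Run:
```python
from station import env,jaws,kinematics,monitor,imaging
from h import *
for n,p in(("wA",(.50,-.26,.34)),("wB",(.50,-.13,.34)),("wC",(.41,.06,.34)),("wD",(.41,.15,.34))):
    env.move_to(list(p),[np.pi,0,0]);env.sleep(.15)
    c=imaging.capture(n and "wrist");cv2.imwrite(f"pics/{n}.png",c["color"]);np.savez(n+".npz",**c)
    s=monitor.get_state();print(n,s["clock"],np.round(s["tool_pos"],4),np.round(s["joints"],2))
ims=[cv2.imread(f"pics/{n}.png") for n in("wA","wB","wC","wD")]
o=np.vstack([np.hstack(ims[:2]),np.hstack(ims[2:])]);cv2.imwrite("pics/grid.png",cv2.resize(o,(800,500),interpolation=cv2.INTER_AREA))
```

```text
wA 1.8667 [ 0.4995 -0.2608  0.3397] [-0.69  0.09  1.51 -0.    1.55  0.88]
wB 2.65 [ 0.5    -0.1313  0.3398] [-0.49 -0.02  1.62 -0.    1.54  1.09]
wC 3.7 [0.4107 0.0589 0.3398] [-0.15 -0.27  1.84 -0.    1.57  1.43]
wD 4.35 [0.4103 0.149  0.3399] [ 0.08 -0.21  1.79 -0.    1.56  1.65]
```

View pics/grid.png

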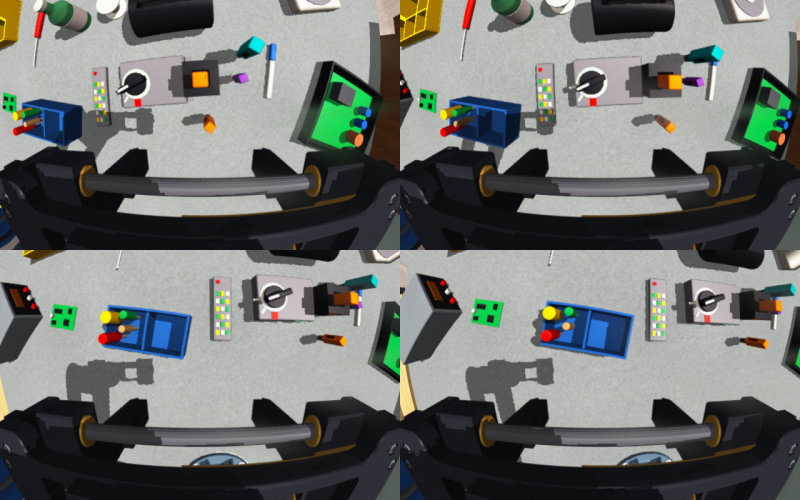

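The grid shows the driver top at about (320,125) in full-size wA and (430,130) in wB. The dial is at (215,137) in wA and (304,134) in wB. The empty compartment is at about (275,535-400) in wC and (335,135) in wD. Next I'll zoom in and measure with masks.

Run:
```python
from h import *
W={n:dict(np.load(n+".npz")) for n in("wA","wB","wC","wD")}
def z(n,x0,x1,y0,y1,f): return cv2.resize(W[n]["color"][y0:y1,x0:x1],None,fx=f,fy=f,interpolation=cv2.INTER_CUBIC)
a=z("wA",170,370,70,195,2);b=z("wB",250,450,70,195,2);c=z("wC",150,350,70,195,2);d=z("wD",200,400,70,195,2)
cv2.imwrite("pics/z1.png",np.vstack([np.hstack([a,b]),np.hstack([c,d])]))
for n in W:
    im=W[n]["color"];h=cv2.cvtColor(im,cv2.COLOR_BGR2HSV)
    m=cv2.inRange(h,(5,140,200),(20,255,255))
    for k in cv2.findContours(m,0,2)[0]:
        if cv2.contourArea(k)>40: print(n,"orange",cv2.boundingRect(k),cv2.contourArea(k),cv2.minAreaRect(k))
    m=cv2.inRange(h,(0,170,120),(4,255,255))|cv2.inRange(h,(176,170,120),(180,255,255))
    for k in cv2.findContours(m,0,2)[0]:
        if cv2.contourArea(k)>25: print(n,"red",cv2.boundingRect(k),cv2.contourArea(k))
    m=cv2.inRange(h,(100,120,25),(125,255,255))
    for k in cv2.findContours(m,0,2)[0]:
        if cv2.contourArea(k)>1500: print(n,"blue",cv2.approxPolyDP(cv2.convexHull(k),5,True)[:,0].tolist())
```

```text
wA orange (568, 214, 13, 21) 179.0 ((574.0, 224.0), (12.0, 20.0), 0.0)
wA orange (326, 194, 20, 19) 197.5 ((335.6294250488281, 203.68235778808594), (14.642806053161621, 15.18513298034668), 40.601295471191406)
wA orange (308, 115, 26, 25) 544.5 ((320.5, 127.0), (24.0, 25.0), 90.0)
wA red (21, 199, 34, 18) 215.5
wA red (215, 158, 11, 13) 97.5
wA red (55, 20, 16, 40) 325.0
wA blue [[35, 165], [68, 159], [130, 170], [130, 216], [101, 233], [38, 213]]
wB orange (606, 214, 10, 18) 112.0 ((610.5, 222.5), (17.0, 9.0), 90.0)
wB orange (425, 196, 17, 18) 151.0 ((433.00006103515625, 204.0000457763672), (12.727920532226562, 12.727920532226562), 45.0)
wB orange (430, 120, 21, 23) 437.0 ((440.0, 131.0), (22.0, 20.0), 90.0)
wB red (64, 200, 30, 19) 254.0
wB red (303, 157, 12, 13) 102.5
wB red (5, 141, 7, 8) 32.0
wB red (100, 0, 21, 45) 455.0
wB blue [[79, 160], [111, 154], [192, 167], [189, 219], [164, 236], [82, 215]]
wC orange (561, 67, 13, 20) 196.0 ((567.0, 76.5), (19.0, 12.0), 90.0)
wC red (157, 132, 38, 19) 394.0
wC red (435, 99, 10, 12) 84.0
wC red (50, 85, 9, 10) 46.5
wC red (37, 59, 9, 9) 41.0
wC blue [[173, 88], [303, 104], [292, 173], [165, 154]]
wD orange (581, 144, 9, 14) 59.0 ((585.5000610351562, 150.50003051757812), (12.074766159057617, 7.602630615234375), 63.43495178222656)
wD orange (601, 80, 10, 19) 130.0 ((605.5, 89.0), (18.0, 9.0), 90.0)
wD red (225, 128, 31, 19) 369.0
wD red (488, 105, 8, 11) 68.5
wD red (80, 76, 10, 10) 55.0
wD red (65, 48, 9, 9) 45.5
wD blue [[235, 82], [374, 104], [360, 174], [224, 151]]
```

View pics/z1.png

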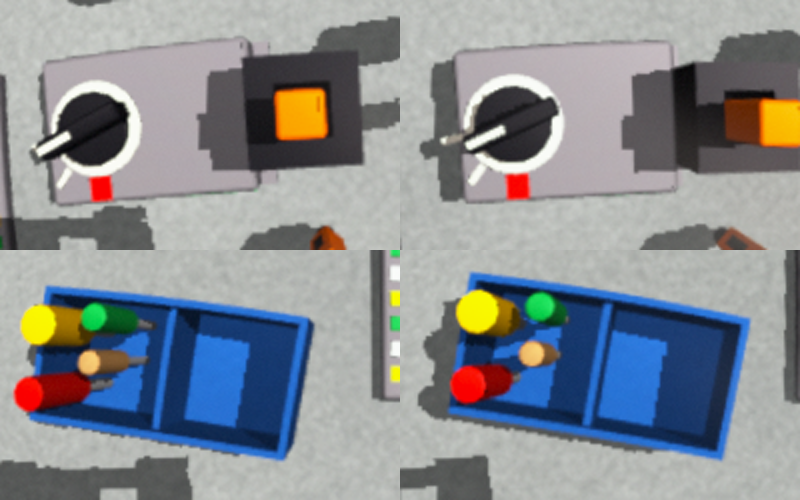

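The zoom gives clear features: driver top (320,127) in wA and (440,131) in wB, the white dial ring, bar ends, deck corners and caddy rim corners. I'll cast those now.

Run:
```python
from h import *
W={n:dict(np.load(n+".npz")) for n in("wA","wB","wC","wD")}
A,B,C,D=(W[n] for n in("wA","wB","wC","wD"))
t=dict(np.load("top0.npz"))
P=lambda v:np.round(v,4)
p,e=tri((A,320.5,127),(B,440,131));print("driver top",P(p),P(e))
q=[P(onz(A,*k,.168)) for k in((309,114.5),(333,114),(334,139),(309,140))];print("drv corners",q)
ring=[]
for n,c,x in(("A",A,218),("B",B,307)):
    h=cv2.cvtColor(c["color"],cv2.COLOR_BGR2HSV);m=cv2.inRange(h,(0,0,215),(180,40,255))
    m[:, :x-28]=0;m[:,x+28:]=0;m[:105]=0;m[165:]=0
    ys,xs=np.nonzero(m);k=max(cv2.findContours(m,0,1)[0],key=cv2.contourArea)
    H=k[:,0].astype(float); G=np.array([onz(c,*u,.052)[:2] for u in H])
    from scipy.optimize import least_squares
    r=least_squares(lambda s:np.hypot(*(G-s[:2]).T)-s[2],[*G.mean(0),.03],loss="soft_l1",f_scale=.001).x
    print("ring",n,P(r),len(G)); ring.append(proj(c,[r[0],r[1],.052]))
print("ring tri",P(tri((A,*ring[0]),(B,*ring[1]))[0]))
cr=lambda x,y,ox,oy:(x/2+ox-.25,y/2+oy-.25)
for c,l,r,o in((A,(37,152),(126,104),(170,70)),(B,(66,147),(157,103),(250,70))):
    a,b=onz(c,*cr(*l,*o),.092),onz(c,*cr(*r,*o),.092);d=a-b
    print("bar",P(a),P(b),"mid",P((a+b)/2),"len",P(np.linalg.norm(d)),"ang",P(np.arctan2(d[1],-d[0])))
for c,K,o in((B,[(57,55),(273,42),(275,188),(67,201)],(250,70)),(A,[(44,62),(55,203)],(170,70))):
    print("deck",[P(onz(c,*cr(*k,*o),.05)[:2]).tolist() for k in K])
for c,x,y in((A,220,164),(B,308.5,163)): print("red",P(onz(c,x,y,.05)))
cd=[(374,105),(361,174),(225,151.5),(236,82)];cc=[(305.5,104.5),(293,174),(166,155),(173,89)]
for u,v in zip(cd,cc): print("caddy",P(onz(D,*u,.09)),P(onz(C,*v,.09)),"tri",P(tri((D,*u),(C,*v))[0]))
for n,u in(("fl D",(D,200,70)),): pass
```

```text
driver top [ 0.563  -0.2614  0.1645] [0.0002 0.0002]
drv corners [array([ 0.5757, -0.2497,  0.168 ]), array([ 0.5762, -0.2741,  0.168 ]), array([ 0.5505, -0.2752,  0.168 ]), array([ 0.5495, -0.2496,  0.168 ])]
ring A [ 0.5553 -0.1117  0.033 ] 237
ring B [ 0.5611 -0.108   0.0377] 136
ring tri [ 0.558  -0.1075  0.04  ]
bar [ 0.5433 -0.0833  0.092 ] [ 0.5718 -0.1483  0.092 ] mid [ 0.5575 -0.1158  0.092 ] len 0.071 ang 1.1576
bar [ 0.5425 -0.084   0.092 ] [ 0.5701 -0.1418  0.092 ] mid [ 0.5563 -0.1129  0.092 ] len 0.0641 ang 1.1252
deck [[0.6055, -0.0733], [0.6161, -0.2247], [0.5112, -0.2282], [0.5013, -0.0789]]
deck [[0.6078, -0.0727], [0.5018, -0.0767]]
red [ 0.5116 -0.1142  0.05  ]
red [ 0.5115 -0.1151  0.05  ]
caddy [0.5025 0.08   0.09  ] [0.5024 0.0769 0.09  ] tri [0.5033 0.0775 0.0758]
caddy [0.4125 0.0954 0.09  ] [0.4128 0.0938 0.09  ] tri [0.4114 0.0944 0.0825]
caddy [0.4439 0.2741 0.09  ] [0.4437 0.2734 0.09  ] tri [0.4435 0.2752 0.0866]
caddy [0.535 0.257 0.09 ] [0.5347 0.2583 0.09  ] tri [0.534  0.2555 0.0955]
```

Heights agree: driver top at 0.165 m against the expected 0.168, caddy rim about 0.085 against 0.090. Bar length (64–71 mm), deck width (about 105 mm) and the 150 mm dial-to-cup spacing also fit. Charger yaw is about 0.067, the dial is at (0.5565,-0.113), and the dial angle is about 1.21. Now turning the dial.

Run:
```python
from station import env,jaws,kinematics,monitor,imaging
from h import *
t=dict(np.load("top0.npz"));print("handle",onz(t,381,162,.14))
S=lambda n:print(n,(lambda s:(round(s["clock"],2),np.round(s["tool_pos"],4),np.round(s["wrist_force"],1),np.round(s["moment"],2),round(s["grip_width"],3),np.round(s["grasp_force"],1)))(monitor.get_state()))
x,y=.5565,-.113;a0=np.pi-1.14;a1=np.pi+.067
env.move_to([x,y,.22],[np.pi,0,a0]);jaws.gripper_to(.5,12)
hit=env.move_straight([x,y,.070],rate=.08,threshold=15);S(f"down {hit}")
if not hit:
    jaws.gripper_to(0,12);S("closed")
    for a in np.linspace(a0,a1,7)[1:]:
        env.move_to([x,y,.070],[np.pi,0,a]);S(f"{a:.2f}")
    print(monitor.get_state()["tcp_rot"],np.round(monitor.get_state()["joints"],2))
    jaws.gripper_to(.5);env.move_straight([x,y,.20],rate=.15);S("up")
    for n,q in(("wE",(.49,-.13,.30)),):
        env.move_to(list(q),[np.pi,0,0]);env.sleep(.1);c=imaging.capture("wrist");np.savez(n+".npz",**c)
        k=proj(c,[x,y,.08]).astype(int);print(k)
        cv2.imwrite("pics/E.png",cv2.resize(c["color"][max(k[1]-60,0):k[1]+60,k[0]-60:k[0]+140],None,fx=4,fy=4,interpolation=2))
```

```text
handle [ 0.72639085 -0.19168866  0.14      ]
down False (9.29, array([ 0.5568, -0.1131,  0.0704]), array([-0.4, -0.3, -0. ]), array([-0.02, -0.09,  0.03]), 0.497, np.float64(0.0))
closed (9.85, array([ 0.5564, -0.1131,  0.0701]), array([-1.7, -1. ,  1.9]), array([-0.06,  0.03,  0.06]), 0.16, np.float64(12.0))
2.20 (10.16, array([ 0.5564, -0.113 ,  0.07  ]), array([-1.8, -0.4,  2.3]), array([-0.06,  0.09,  0.08]), 0.158, np.float64(12.0))
2.40 (10.47, array([ 0.5565, -0.113 ,  0.07  ]), array([-1.5, -1. ,  1.9]), array([0.  , 0.09, 0.02]), 0.157, np.float64(12.0))
2.61 (10.78, array([ 0.5565, -0.113 ,  0.07  ]), array([-0.7,  0.5,  1.6]), array([0.05, 0.14, 0.05]), 0.158, np.float64(12.0))
2.81 (11.08, array([ 0.5565, -0.1129,  0.0701]), array([-1.5,  0.4,  2.6]), array([0.13, 0.07, 0.01]), 0.16, np.float64(12.0))
3.01 (11.39, array([ 0.5565, -0.1129,  0.07  ]), array([-1.4,  0.9,  2.9]), array([ 0.3 ,  0.05, -0.  ]), 0.158, np.float64(12.0))
3.21 (11.7, array([ 0.5565, -0.1128,  0.07  ]), array([-1.2,  1.9,  4.2]), array([0.49, 0.04, 0.03]), 0.16, np.float64(12.0))
[ 3.14130845e+00  5.28788217e-05 -3.08250452e+00] [-0.41  0.37  1.74  0.    1.03 -2.04]
up (13.32, array([ 0.5558, -0.1127,  0.1989]), array([-0.1, -0.6, -0.7]), array([ 0.09, -0.16,  0.02]), 0.502, np.float64(0.0))
[305 124]
```

View pics/E.png

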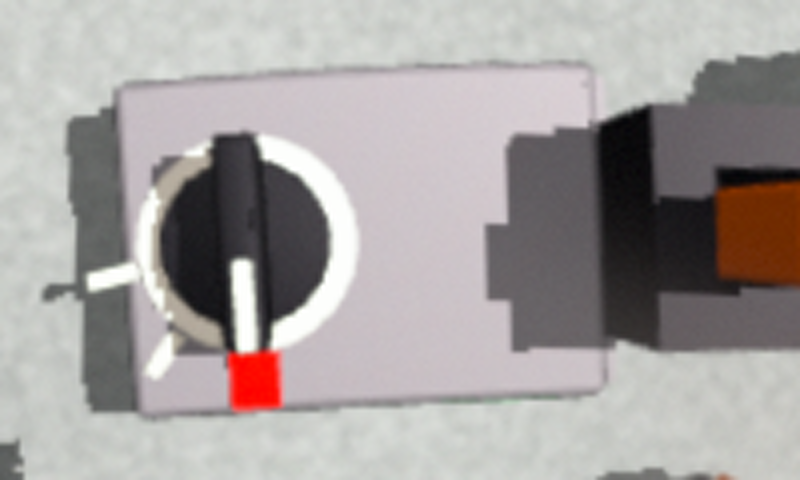

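The pointer's white line, at (243,300), now points at the red mark, at (255,380). I'll work out the remaining error from the rays.

Run:
```python
from h import *
c=dict(np.load("wE.npz"));g=lambda x,y,z:onz(c,x/4+245-.375,y/4+64-.375,z)[:2]
an=lambda d:round(float(np.arctan2(-d[1],-d[0])),3)
print("bar",an(g(250,350,.092)-g(236,137,.092)),np.linalg.norm(g(250,350,.092)-g(236,137,.092)),(g(250,350,.092)+g(236,137,.092))/2)
print("line",an(g(246,350,.092)-g(242,260,.092)))
print("ring->red",an(g(255,380,.05)-g(247.5,243.5,.051)),g(247.5,243.5,.051),g(255,380,.05))
print("deck",[an(np.array([[0,1],[-1,0]])@(b-a)) for a,b in((g(118,87,.05),g(592,65,.05)),(g(142,415,.05),g(606,390,.05)))])
print("marks",an(g(110,278,.05)-g(247.5,243.5,.051)),an(g(162,357,.05)-g(247.5,243.5,.051)))
```

```text
bar 0.062 0.06131626647235322 [ 0.55601128 -0.11334789]
line 0.039
ring->red 0.049 [ 0.55598636 -0.11289199] [ 0.51206835 -0.11505617]
deck [0.06, 0.06]
marks -1.339 -0.653
```

The dial is at off: bar at 0.06 against a charger yaw of about 0.055, an error under 0.02 rad. Now grasping and lifting the driver.

Run:
```python
from station import env,jaws,kinematics,monitor,imaging
from h import *
S=lambda n:print(n,(lambda s:(round(s["clock"],2),np.round(s["tool_pos"],4),np.round(s["wrist_force"],1),np.round(s["moment"],2),round(s["grip_width"],3),np.round(s["grasp_force"],1)))(monitor.get_state()))
x,y=.562,-.2615;o=[np.pi,0,.02]
env.move_to([x,y,.26],o)
hit=env.move_straight([x,y,.124],rate=.1,threshold=12);S(f"down {hit}")
if not hit:
    jaws.gripper_to(0,25);S("closed")
    env.move_straight([x,y,.284],rate=.1);S("up")
    for n in("wrist","scene","top"):
        c=imaging.capture(n);np.savez(n+"F.npz",**c);cv2.imwrite(f"pics/{n}F.png",c["color"])
    w,s=cv2.imread("pics/wristF.png"),cv2.imread("pics/sceneF.png")
    cv2.imwrite("pics/F.png",np.hstack([cv2.resize(w,(480,300)),cv2.resize(s[120:320,140:353],(320,300))]))
```

```text
down False (18.28, array([ 0.5625, -0.2618,  0.1248]), array([ 0.9, -0.2,  0. ]), array([ 0.02,  0.01, -0.02]), 0.501, np.float64(0.0))
closed (18.69, array([ 0.5622, -0.2616,  0.1244]), array([0.7, 0.3, 1.4]), array([0.08, 0.06, 0.1 ]), 0.295, np.float64(24.8))
up (20.44, array([ 0.5617, -0.2613,  0.2832]), array([ 0.6,  0.1, -1.6]), array([ 0.04,  0.06, -0.05]), 0.291, np.float64(24.8))
```

View pics/F.png

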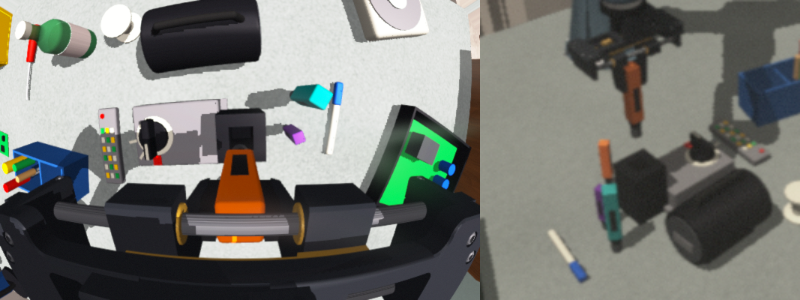

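The driver is held upright (gripping width 0.291, about 26 mm) and the cup is empty. The caddy slot is at (0.466,0.1325) with yaw -0.175. I'll place it with the jaws closing along the caddy's x, clear of the handles.

Run:
```python
from station import env,jaws,kinematics,monitor,imaging
from h import *
S=lambda n:print(n,(lambda s:(round(s["clock"],2),np.round(s["tool_pos"],4),np.round(s["wrist_force"],1),np.round(s["moment"],2),round(s["grip_width"],3),np.round(s["grasp_force"],1)))(monitor.get_state()))
x,y=.466,.1325;o=[np.pi,0,np.pi/2-.175]
env.move_to([x,y,.284],o);S("over")
for n in("scene","top"):
    c=imaging.capture(n);np.savez(n+"G.npz",**c)
    for k in orange(c["color"],15)[1]: print(n,cv2.boundingRect(k))
    cv2.imwrite(f"pics/{n}G.png",c["color"])
a=cv2.imread("pics/sceneG.png")[60:260,260:440];b=cv2.imread("pics/topG.png")[150:310,200:390]
cv2.imwrite("pics/G.png",np.hstack([cv2.resize(a,(400,444)),cv2.resize(b,(400,444))]))
```

```text
over (22.09, array([0.4666, 0.1318, 0.2841]), array([ 0.4,  0.2, -0.8]), array([-0.03, -0.13,  0.02]), 0.293, np.float64(24.8))
scene (50, 281, 16, 15)
scene (219, 214, 9, 25)
scene (612, 168, 28, 23)
scene (444, 143, 21, 9)
scene (327, 106, 10, 36)
top (402, 240, 7, 7)
```

View pics/G.png

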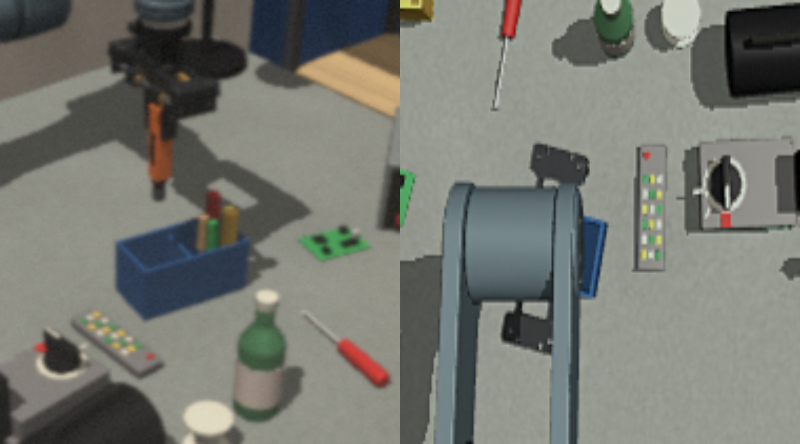

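The driver hangs vertically over the empty compartment, its chuck at (158,193) above the left half, and the dial still points at red. Lowering and releasing.

Run:
```python
from station import env,jaws,kinematics,monitor,imaging
from h import *
S=lambda n:print(n,(lambda s:(round(s["clock"],2),np.round(s["tool_pos"],4),np.round(s["wrist_force"],1),np.round(s["moment"],2),round(s["grip_width"],3),np.round(s["grasp_force"],1)))(monitor.get_state()))
x,y=.466,.1325;o=[np.pi,0,np.pi/2-.175]
h=env.move_straight([x,y,.135],rate=.1,threshold=10);S(f"mid {h}")
if not h:
    h=env.move_straight([x,y,.104],rate=.02,threshold=4);S(f"floor {h}")
    z=monitor.get_state()["tool_pos"][2]
    if h and .105<z<.118 or not h:
        jaws.gripper_to(.4);env.sleep(.3);S("open")
        env.move_straight([x,y,.26],rate=.12);S("up")
        env.move_to([.38,.06,.33],[np.pi,0,0]);env.sleep(.1)
        for n in("scene","wrist"):
            c=imaging.capture(n);np.savez(n+"H.npz",**c);cv2.imwrite(f"pics/{n}H.png",c["color"])
        a=cv2.imread("pics/sceneH.png")[120:280,200:440];b=cv2.imread("pics/wristH.png")[50:210,150:390]
        cv2.imwrite("pics/H.png",np.hstack([cv2.resize(a,(400,267)),cv2.resize(b,(400,267))]))
```

```text
mid False (23.83, array([0.4665, 0.1325, 0.1356]), array([ 0.3, -0. , -1.9]), array([-0.04, -0.04, -0.02]), 0.293, np.float64(24.8))
floor True (24.93, array([0.4659, 0.1326, 0.1113]), array([-0.8, -0.2,  4. ]), array([0.03, 0.11, 0.01]), 0.295, np.float64(24.9))
open (25.58, array([0.465 , 0.1325, 0.1104]), array([-0.2,  0.9,  0.2]), array([-0.03, -0.08, -0.02]), 0.399, np.float64(0.0))
up (26.98, array([0.4655, 0.1325, 0.2591]), array([-0.5,  0.1, -0. ]), array([-0.02, -0.08, -0.01]), 0.4, np.float64(0.0))
```

View pics/H.png

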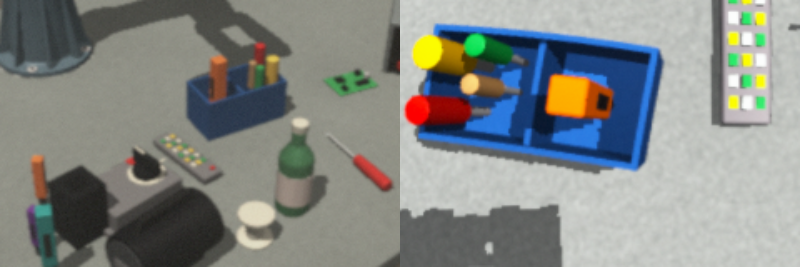

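The driver stands in the empty compartment at (220,78) in the scene half. The floor was felt at exactly the expected height, the dial is still at off and the other things are untouched.

```bash
python3 -c "
from station import close_job
print(close_job())"
```

```text
the job is handed in; nothing more can be done
None
```

The dial was turned to off first, then the orange screwdriver was lifted from the charger, lowered chuck-down to the floor of the caddy's empty compartment and let go; the job is handed in at about 28 s of the 56 s allowed.

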